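# Tip the long arm board out of the half-open drawer and hold it over the tray

### The arm

A 7-joint arm with a two-finger parallel gripper is mounted at the origin on the work surface. World frame = base frame: x ahead of the robot, y to its left, z up, the work surface at z = 0. Lengths are in mm, angles in rad, forces in N, time in s.
With the tool pointing down it reaches from about 400 to 875 mm from the base axis. Payload 6.5 kg.
Tool frame: the origin (TCP) lies at the very end of the fingers, on their centre line; the grasp point (between the pads) lies 19 mm behind it; z points along the fingers, y is the line along which they close (so a half turn about z gives the same grasp; the last joint's range is limited). The gripper opens to 88 mm and grips with 3 to 60 N. Pads are 18 mm wide; open, the fingers measure 123 mm over their backs; the gripper's body (75 mm by 187 mm) begins 45 mm behind the grasp point.
Start: joints at [-1.314, 0.536, -0.004, 1.538, 0.003, 1.067, -0.071], TCP at [206.19, 616.422, 238.716] pointing down, gripper open.
Joint ranges: [-2.7, 2.7], [-0.37, 2.16], [-1.27, 1.26], [0.24, 2.4], [-1.31, 4.45], [0.19, 1.91], [-2.76, 2.76]. Speed limits (rad/s): [2.39, 2.39, 3.14, 3.14, 3.14, 3.14, 3.14].

### API

Orientations are given as a unit quaternion [x, y, z, w].
In Python, from plant import move_pose, move_l, set_joints, gripper_to, hold, ik, get_obs, capture, camera_info, IKError, sign_off gives the robot as it stands. Calls block until the motion is done:
- move_pose(position, orientation): joint-space move of the TCP to a pose.
- move_l(position, rot=None, max_speed=150): straight line of the TCP; rot=None keeps the orientation; max_speed is the mean speed in mm/s.
- set_joints(angles): joint-space move.
- gripper_to(opening, newtons=None): opening from 0.0 (shut) to 1.0 (fully open); newtons is the grip in N (None keeps the last); returns when the fingers have stopped.
- hold(seconds).
- ik(position, orientation): joint angles nearest the present ones, or None.
- get_obs(): the state.
- capture(name): name is "side" or "top" or "wrist"; returns (picture, depth): 400x640x3 uint8, blue, green, red; 400x640 float32, mm along the optical axis (not along the pixel's ray), 0 where there is no reading.
- camera_info(name): a dict with "fx", "fy", "cx", "cy" (pixels), "position" and "orientation" of the camera in the world; the wrist camera has in their place "tool_from_camera" (4x4, takes a point from camera to tool coordinates, whose origin is the TCP and whose axes are the flange's). Camera axes: x right, y down, z forward; pixel columns grow to the right and rows downward; lengths in mm; the calibration is good to about 2 mm. A picture is of the moment at which its call begins: read the wrist's pose just before it. camera_info takes no time and is no camera call.
A pose or a line that the arm cannot do raises IKError and nothing moves.
- sign_off(): hands the job in; it is judged then, once.
The state is a dict: "clock": time; "q": joint angles; "qvel": joint speeds; "joint_efforts": joint torques, N m; "tool_pos": TCP position; "eef_rot": TCP orientation; "ft_force": force on the tool from outside, world axes, zero at the start; "torque": the same for the moment, N m; "finger_gap": opening from 0.0 (shut) to 1.0 (fully open); "gripper_force": force on a finger pad.
Only numpy, scipy, OpenCV 4.12 (cv2) and the standard library are available. Lean on these libraries where they do the work, as an engineer would, in place of code of your own. Each camera call takes 0.05 s, during which the arm holds its last target. There are 200 camera calls.

### The job

Pull the top drawer of the wooden desk chest out to its stop and leave it open; the blue padded arm board inside is longer than the gap between drawer front and chest top, so take it near its front end, tip it and ease it out slantwise without forcing it against the chest. Finish with the gripper still holding the board still, level and blue pad up, clear above the middle of the steel tray, ready to be wiped down with spirit. Leave the forceps, bottles, jar and carton where they stand.

Things in the scene. Friction and masses are not known exactly. Their poses are not given: they have to be found in the camera images.
- chest: Wooden desk-top drawer chest, fixed: 280 wide (its y), 330 deep (its x), 166 high. Origin: centre of the underside, on the desk. Its -x axis points out of the front, the way the drawers slide; z up. Carcass front plane at x = -165 of this frame; the top is a slab 14 thick, underside 152 above the desk, front edge in that plane. The lower drawer stays shut.
- drawer (a joint): Top drawer, metres: 0 shut, 0.185 out against its stop (no farther). Slides with about 2 N of drag and stays where it is left. Starts 0 to 20 mm open. Its front panel is 18 thick, top edge 137 above the desk; its inner face lies in the carcass's front plane when shut.
- drawer_handle (a point): Centre of the top drawer's steel bar handle, a bar 10 thick and 100 long along the chest's y axis, 122 above the desk, its centre line 42 in front of the drawer panel's outer face (free gap 37 behind it). Moves with the drawer; axes as the chest.
- board_mid (a point): Centre of the padded arm board, half-way up: 260 long (its x), 50 wide (its y), 22 thick (its z); white plastic below, blue vinyl pad on top (+z). About 0.15 kg. Lies flat in the lane, pad up, roughly along the chest's x axis; its -x end is 4 to 40 behind the drawer's front panel. With the drawer at its stop, 80 to 115 of its far end is still under the chest top.
- board: The same board, origin at the centre of its underside, 11 below board_mid; same axes.
- tray_mid (a point): Centre of the inner floor of the stainless tray, 3 above the desk. Tray 300 (its x) by 200 (its y), rim 25 high, fixed to the desk.
- tray: The same tray, origin at the centre of its underside.
- forceps: Steel forceps 136 long lying in the tray near one long side, to be left alone. Origin: centre of its underside.
- saline: Clear saline bottle with teal cap, 76 across, 200 high, standing near the far edge of the desk, to be left alone. Origin: centre of its underside.
- pump_bottle: White pump bottle, 70 across, 189 high, near the far edge of the desk, to be left alone. Origin: centre of its underside.
- carton: Yellow medicine carton, 50 x 80 x 70 high, near the far edge of the desk, to be left alone. Origin: centre of its underside.
- jar: Amber tablet jar with yellow lid, 70 across, 85 high, standing on the chest top, near its middle, to be left alone. Origin: centre of its underside.
- drawer_in (a point): Middle of the top drawer's lane for the board, on the drawer floor, 85 above the desk; moves with the drawer, axes as the chest. The lane is 310 long (x) and 160 wide (y); its side walls end 127 above the desk. On its -y side, past a divider, is a narrow compartment filled with small boxes (not above 109).

How it is judged:
By the outcome, as a careful person would: the job done as asked, in the order asked, and still so for the second after the job is handed in, while the arm keeps its last pose, push and grip.
It also fails if it takes over 61 s, if anything falls off the work surface, if the arm or the gripper's body presses on something with over 40 N, if the wrist force passes 120 N, or if a joint passes its speed limit or range.

## Working session

There is one attempt and no reset: what is moved stays moved. The work goes in short steps, each a Python script; the robot and the scene stay as the last script left them, time stands still between calls to the robot, and variables do not carry over. Pictures are saved under pics/ and viewed, at most 10 in all, crops included, and the job is handed in when it is done.

```bash
mkdir -p pics; ls; cat > h.py <<'E'
import numpy as np, cv2
from plant import *
from scipy.spatial.transform import Rotation as R
def cam(name):
    i=camera_info(name); o=get_obs()
    if name=="wrist":
        T=np.array(i["tool_from_camera"]); W=np.eye(4); W[:3,:3]=R.from_quat(o["eef_rot"]).as_matrix(); W[:3,3]=o["tool_pos"]; M=W@T
    else:
        M=np.eye(4); M[:3,:3]=R.from_quat(i["orientation"]).as_matrix(); M[:3,3]=i["position"]
    im,d=capture(name); return im,d,i,M
def cloud(d,i,M):
    v,u=np.mgrid[:d.shape[0],:d.shape[1]]
    P=np.stack([(u-i["cx"])/i["fx"]*d,(v-i["cy"])/i["fy"]*d,d],-1)
    P=P@M[:3,:3].T+M[:3,3]; P[d<=0]=np.nan; return P
E
python3 - <<'E'
from h import *
for n in("side","top"):
    im,d,i,M=cam(n); cv2.imwrite(f"pics/{n}0.png",im); np.savez(f"{n}0.npz",im=im,P=cloud(d,i,M)); print(n,M.round(3).tolist(),i["fx"],(d>0).mean())
o=get_obs();print(o["clock"],o["eef_rot"],o["ft_force"])
E
```

```text
pics
side [[0.924, -0.203, 0.324, 131.095], [-0.382, -0.461, 0.801, -1152.027], [-0.013, -0.864, -0.503, 857.941], [0.0, 0.0, 0.0, 1.0]] 502.2599422105576 0.996125
top [[0.011, -0.983, 0.186, 378.666], [-1.0, -0.013, -0.009, 24.095], [0.011, -0.185, -0.983, 1381.279], [0.0, 0.0, 0.0, 1.0]] 433.0932198134904 0.99612890625
0.1 [ 1.60671096e-01  9.87007701e-01 -7.68731430e-04 -8.12778843e-05] [-0.08671949 -0.25085028 -0.54237206]
```

View pics/top0.png

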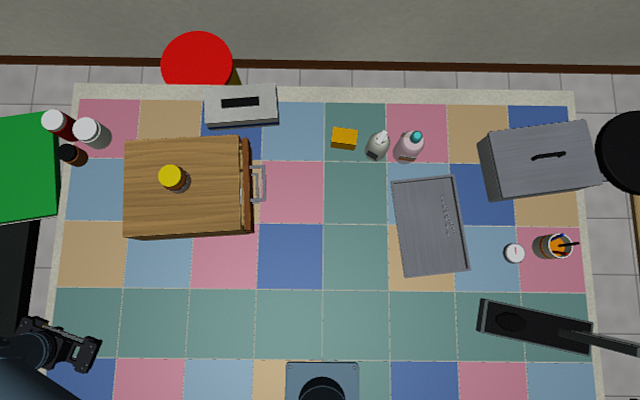

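View pics/side0.png

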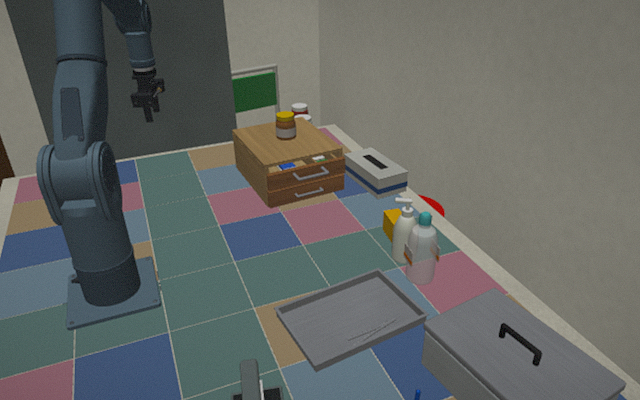

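The top view shows the chest at about (188,187) with its front facing image right (world -y). The handle bar is at (262,182), the jar at (172,178) and the tray at (430,225). The forceps lie at about (450,215), on the tray's far-right long side. The side view shows the drawer slightly open at (300,165), with the blue pad visible in the gap.

```bash
python3 - <<'E'
from h import *
z=np.load("top0.npz");P=z["P"];im=z["im"].astype(int)
Z=P[...,2];v,u=np.mgrid[:400,:640]
def rect(m,n):
    m=cv2.morphologyEx(m.astype(np.uint8),cv2.MORPH_OPEN,np.ones((3,3)))
    k,l,s,c=cv2.connectedComponentsWithStats(m); j=1+np.argmax(s[1:,4]); q=P[l==j]
    r=cv2.minAreaRect(q[:,:2].astype(np.float32)); print(n,s[j],r,np.nanmedian(q[:,2])); return q
box=(u>110)&(u<256)&(v>125)&(v<250)
rect(box&(abs(Z-166)<7),"chesttop")
h=(u>253)&(u<272)&(v>155)&(v<210)&(Z>100)&(Z<140); print("handle",cv2.minAreaRect(P[h][:,:2].astype(np.float32)),np.median(P[h],0),h.sum())
t=(u>380)&(u<480)&(v>165)&(v<285)&(Z<40)
gray=(im.max(2)-im.min(2)<22)
rect(t&gray,"tray")
b=(u>236)&(u<262)&(v>130)&(v<240)
for vv in (150,170,190,210):
    print(vv,[(int(x),P[vv,x].round().tolist(),im[vv,x].tolist()) for x in range(238,270,3)])
for n,(x,y) in dict(saline=(415,140),pump=(378,143),carton=(345,138)).items(): print(n,P[y,x].round())
E
```

```text
chesttop [  122   135   119   102 10407] ((614.7947387695312, 410.29937744140625), (280.93243408203125, 331.39337158203125), 4.183204174041748) 165.5072710598413
handle ((630.1734619140625, 191.21343994140625), (109.4914321899414, 33.786720275878906), 1.5624287128448486) [624.01769513 182.83635022 125.19762623] 179
tray [ 391  175   80  103 6356] ((523.727783203125, -338.3750305175781), (307.18280029296875, 217.42886352539062), 7.428924083709717) 3.3586328620514223
150 [(238, [720.0, 253.0, 156.0], [49, 84, 106]), (241, [742.0, 258.0, 81.0], [71, 111, 133]), (244, [726.0, 239.0, 139.0], [34, 68, 112]), (247, [726.0, 230.0, 138.0], [30, 60, 102]), (250, [755.0, 238.0, 34.0], [0, 15, 35]), (253, [766.0, 234.0, -3.0], [152, 102, 72]), (256, [765.0, 224.0, -0.0], [145, 98, 70]), (259, [765.0, 213.0, 2.0], [145, 95, 65]), (262, [765.0, 204.0, 1.0], [163, 158, 142]), (265, [765.0, 194.0, 1.0], [161, 144, 116]), (268, [766.0, 184.0, -3.0], [163, 144, 116])]
170 [(238, [657.0, 248.0, 170.0], [67, 110, 140]), (241, [673.0, 252.0, 103.0], [22, 39, 48]), (244, [665.0, 237.0, 137.0], [37, 72, 11
[... 741 characters left out ...]
 183.0, 125.0], [133, 120, 161]), (265, [609.0, 175.0, 122.0], [104, 100, 99]), (268, [632.0, 180.0, -2.0], [144, 126, 182])]
210 [(238, [543.0, 244.0, 161.0], [62, 102, 130]), (241, [554.0, 249.0, 85.0], [69, 105, 125]), (244, [547.0, 231.0, 137.0], [38, 68, 101]), (247, [547.0, 223.0, 136.0], [32, 66, 108]), (250, [550.0, 218.0, 114.0], [20, 40, 67]), (253, [566.0, 226.0, -2.0], [37, 55, 71]), (256, [565.0, 216.0, 2.0], [123, 159, 178]), (259, [566.0, 206.0, 0.0], [142, 146, 172]), (262, [566.0, 197.0, 0.0], [143, 127, 182]), (265, [566.0, 187.0, -1.0], [144, 128, 183]), (268, [566.0, 177.0, 1.0], [144, 128, 183])]
saline [ 746. -256.  198.]
pump [ 738. -152.  189.]
carton [788. -65.  71.]
```

```bash
cat >> h.py <<'E'
C0=np.array([614.8,410.3,0]); a=np.radians(4.18)
XC=np.array([-np.sin(a),np.cos(a),0]); YC=np.array([-np.cos(a),-np.sin(a),0]); ZC=np.array([0,0,1.])
def W(x,y,z): return C0+XC*x+YC*y+ZC*z
def quat(y,z=-ZC):
    return R.from_matrix(np.stack([np.cross(y,z),y,z],1)).as_quat()
def ft(): return np.round(get_obs()["ft_force"],1)
E
python3 - <<'E'
from h import *
r=lambda q: None if q is None else np.round(q,2)
hx=-229
for s in(1,-1):
  print(s,"handle",r(ik(W(hx,0,110),quat(s*XC))),r(ik(W(hx-181,0,110),quat(s*XC))))
  print("board",r(ik(W(-280,0,90),quat(s*YC))))
  t=np.radians(7.43); ty=np.array([-np.sin(t),np.cos(t),0]); tx=np.array([np.cos(t),np.sin(t),0])
  for e in(1,-1): print("tray",e,r(ik(np.array([523.7,-338.4,130])+75*e*tx,quat(s*ty))))
gripper_to(33/88)
move_pose(W(hx,0,200),quat(XC))
im,d,i,M=cam("wrist"); cv2.imwrite("pics/w1.png",im); P=cloud(d,i,M); np.savez("w1.npz",im=im,P=P)
L=(P-C0)@np.stack([XC,YC,ZC],1)
m=(abs(L[...,2]-122)<9)&(L[...,0]<-205)&(L[...,0]>-260)&(abs(L[...,1])<70)
print(m.sum(),np.median(L[m],0),np.percentile(L[m],[2,98],axis=0)); print(get_obs()["clock"])
E
```

```text
1 handle [-0.4   0.7   0.08  1.61 -0.07  0.84  1.35] [-0.18  0.68  0.15  1.65 -0.13  0.82  1.67]
board [-0.07  0.73 -0.29  1.62  0.27  0.83  2.74]
tray 1 [ 0.11  0.77  0.51  1.54 -0.43  0.95  2.46]
tray -1 [ 0.16  0.6   0.57  1.87 -0.44  0.8   2.66]
-1 handle [-0.76  0.79  0.62  1.63 -0.55  0.91 -1.42] [-0.54  0.8   0.72  1.67 -0.64  0.92 -1.07]
board [-0.56  0.75  0.43  1.66 -0.4   0.82  0.11]
tray 1 [-0.21  1.07  1.17  1.56 -1.03  1.23 -0.28]
tray -1 [-0.15  0.85  1.09  1.88 -0.9   1.01 -0.09]
3311 [-229.13969381    7.6211409   126.71216864] [[-236.11283971  -53.73733297  122.61331271]
 [-206.64237313   52.1745176   128.49762386]]
3.25
```

View pics/w1.png

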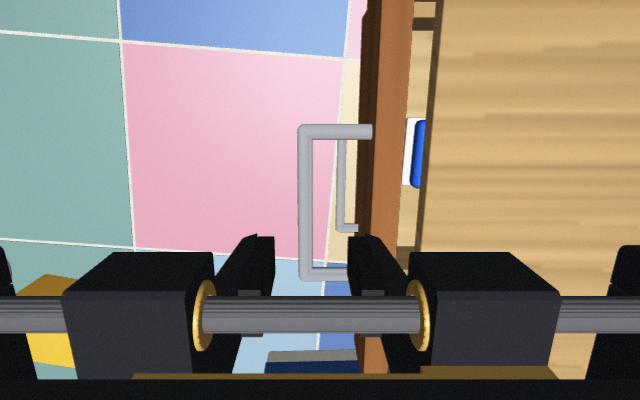

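The wrist view shows the handle bar at column 305, between the fingers. The panel edge is at about column 365, and the board's white end with its blue pad is visible at (415,150). The bar centre line comes out at chest x≈-231.

```bash
python3 - <<'E'
from h import *
move_l(W(-231,0,111),max_speed=100); print(ft())
gripper_to(0,25); o=get_obs(); print("gap",o["finger_gap"]*88,o["gripper_force"],ft())
b=ft()
move_l(W(-231-165,0,111),max_speed=90); print(ft())
x=-396
while x>-425:
    x-=3; move_l(W(x,0,111),max_speed=40); f=(ft()-b)@XC; print(x,round(f,1),end="; ")
    if abs(f)>15: break
print(get_obs()["clock"])
gripper_to(34/88); print(ft()); move_l(W(x,0,260),max_speed=150)
im,d,i,M=cam("top"); cv2.imwrite("pics/top1.png",im[100:280,100:360].repeat(3,0).repeat(3,1)[:540,:780]); np.savez("top1.npz",im=im,P=cloud(d,i,M))
E
```

```text
[ 0.7 -1.2  0.2]
gap 8.582824543861086 25.000660121440887 [-1.4 -0.4  3.2]
[1.7 0.4 5. ]
-399 -0.1; -402 0.5; -405 0.3; -408 0.6; -411 3.7; -414 7.9; -417 14.2; -420 19.1; 8.7583
[-0.6  0.  -0.6]
```

```bash
python3 - <<'E'
from h import *
print(np.round(camera_info("wrist")["tool_from_camera"],2).tolist())
q=quat(-YC)
move_pose(W(-330,0,260),q); print(np.round(get_obs()["q"],2),get_obs()["clock"])
gripper_to(76/88)
im,d,i,M=cam("wrist"); cv2.imwrite("pics/w2.png",im); P=cloud(d,i,M); np.savez("w2.npz",im=im,P=P)
B=im.astype(int); m=(B[...,0]>B[...,2]+60)&(B[...,0]>B[...,1]+25)
L=(P-C0)@np.stack([XC,YC,ZC],1)
m&=(L[...,2]>95)&(L[...,2]<115)
q=L[m]; print(m.sum(),np.percentile(q,[1,50,99],axis=0).round(1)); r=cv2.minAreaRect(q[:,:2].astype(np.float32)); print(r)
p=(abs(L[...,2]-137)<5)&(abs(L[...,1])<70); print("panel",np.percentile(L[p],[2,98],axis=0).round(1))
p=(abs(L[...,2]-166)<5)&(abs(L[...,1])<100)&(L[...,0]<0); print("slab",np.percentile(L[p],[1,99],axis=0).round(1) if p.any() else 0)
E
```

```text
[[0.0, -0.96, -0.27, 69.32], [1.0, 0.0, -0.0, 0.22], [0.0, -0.27, 0.96, -146.54], [0.0, 0.0, 0.0, 1.0]]
[-0.51  0.54  0.46  1.55 -0.25  1.11  0.08] 11.8833
10207 [[-331.7    4.9  104.7]
 [-252.4   28.   107.5]
 [-190.1   51.4  109.2]]
((-261.37750244140625, 28.3414306640625), (47.39752197265625, 146.70388793945312), 88.83560180664062)
panel [[-367.6  -67.2  132.8]
 [-350.6   67.   138.9]]
slab 0
```

View pics/w2.png

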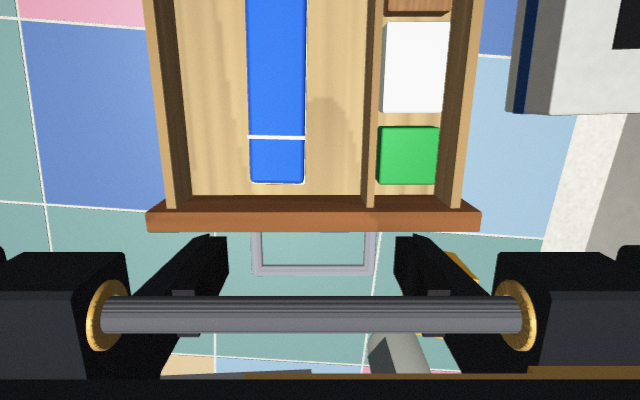

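The wrist view shows the board's front end at row 184, columns 248–305, with the pad clear of the divider at column 368. The drawer is at its stop (panel inner face at about -350). That puts the board's front end at x≈-336 and y≈28.3, with a yaw of about -1.2°.

```bash
cat >> h.py <<'E'
psi=np.radians(-1.16)
XB=np.cos(psi)*XC+np.sin(psi)*YC; YB=np.cross(ZC,XB)
G=W(-290,28.3+.6,89); PIV=W(-76,28.3-3.7,85)
def tilt(deg,lift,slide=0):
    r=R.from_rotvec(np.radians(deg)*YB)
    return PIV+r.apply(G-PIV)+ZC*lift-slide*r.apply(XB),(r*R.from_quat(quat(-YB))).as_quat()
E
python3 - <<'E'
from h import *
for t in[(0,0),(16,6),(16,6,125)]: print(np.round(ik(*tilt(*t)),2))
p,q=tilt(0,0)
move_pose(p+80*ZC,q)
move_l(p+25*ZC,max_speed=150); move_l(p,max_speed=60); print(ft())
gripper_to(0.3,50); o=get_obs(); print(o["finger_gap"]*88,o["gripper_force"],ft())
for d,l in((2,1),(6,3),(11,5),(16,6)):
    p,q=tilt(d,l); move_l(p,q,max_speed=60); print(d,ft(),get_obs()["finger_gap"]*88)
im,d,i,M=cam("side"); cv2.imwrite("pics/s2.png",im[90:250,200:400].repeat(3,0).repeat(3,1)); print(get_obs()["clock"])
E
```

```text
[-0.53  0.7   0.37  1.74 -0.35  0.77  0.07]
[-0.78  0.69  0.53  1.66 -0.07  0.94 -0.24]
[-0.63  0.61  0.57  1.71 -0.04  0.92 -0.07]
[0.2 1.1 1. ]
48.570754849579764 50.00094652175903 [-0.   0.5  1.5]
2 [ 1.1 -0.2 -1.6] 48.532067680504525
6 [ 0.2  0.6 -1.9] 48.41085795222025
11 [-0.3 -0.5 -0.8] 48.4224645226799
16 [-0.3  0.1 -1.8] 48.52391892589266
16.55
```

View pics/s2.png

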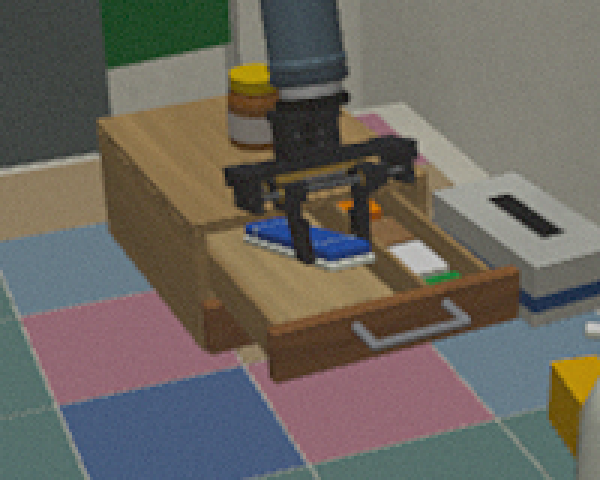

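The board is held tilted, with its front at about (345,255) raised above the floor and its rear under the slab. There is no contact force. Next I ease it out along its own axis.

```bash
python3 - <<'E'
from h import *
for s in(40,80,130):
    p,q=tilt(16,8,s); move_l(p,q,max_speed=80); print(s,ft())
move_l(p+170*ZC,q,max_speed=180); print(ft())
p=p+170*ZC-60*XC; move_l(p,quat(-YB),max_speed=120)
im,d,i,M=cam("side"); cv2.imwrite("pics/s3.png",im); o=get_obs(); print(o["clock"],o["finger_gap"]*88,np.round(o["q"],2))
P=cloud(d,i,M); B=im.astype(int); m=(B[...,0]>B[...,2]+60)&(B[...,0]>B[...,1]+25)&(P[...,2]>180)
q=P[m]; print(m.sum(),q.mean(0)); q=q-q.mean(0); print(np.linalg.svd(q,full_matrices=False)[2].round(3)); print(np.percentile(q@XB,[1,99]), XB)
E
```

```text
40 [ 0.5  0.5 -1.3]
80 [ 0.2  0.1 -2.4]
130 [-0.6  0.1 -0.9]
[-0.2 -0.3 -2.3]
20.425 48.52667023551273 [-0.42  0.43  0.62  1.5  -0.26  1.29  0.28]
326 [610.56931127 -43.467235   376.60026587]
[[ 0.071 -0.996  0.053]
 [ 0.956  0.053 -0.289]
 [ 0.285  0.072  0.956]]
[-60.07748351 182.42608861] [-0.05268454  0.99861121  0.        ]
```

View pics/s3.png

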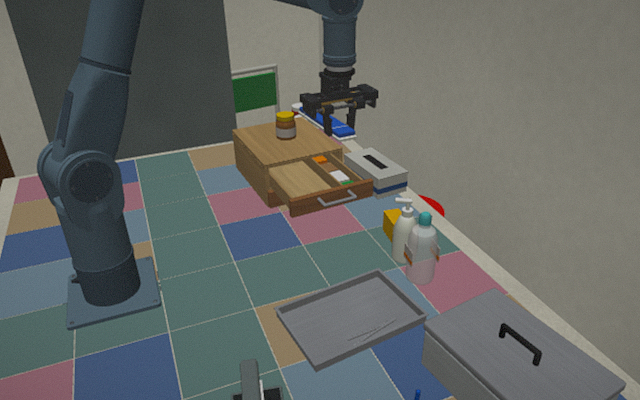

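```bash
cat >> h.py <<'E'
t=np.radians(7.43); TX=np.array([np.cos(t),np.sin(t),0]); TY=np.cross(ZC,TX); TM=np.array([523.7,-338.4,0])
E
python3 - <<'E'
from h import *
q=quat(-TY); p=TM-84.5*TX
print(get_obs()["tool_pos"].round() if hasattr(get_obs()["tool_pos"],'round') else get_obs()["tool_pos"])
print(np.round(ik(p+ZC*320,q),2),np.round(ik(p+ZC*140,q),2))
move_pose(p+ZC*320,q); move_l(p+ZC*160,max_speed=130); hold(.3)
o=get_obs();print(np.round(o["q"],2),o["clock"],o["finger_gap"]*88,ft())
for n in("side","top"):
    im,d,i,M=cam(n); cv2.imwrite(f"pics/{n}4.png",im); P=cloud(d,i,M)
    B=im.astype(int); m=(B[...,0]>B[...,2]+60)&(B[...,0]>B[...,1]+25)&(P[...,2]>120)&(P[...,2]<230)&(P[...,1]<-230)&(P[...,1]>-440)
    c=P[m]; print(n,m.sum(),c.mean(0).round(1),cv2.minAreaRect(c[:,:2].astype(np.float32)))
    A=np.c_[c-o["tool_pos"],np.ones(len(c))]; x=A[:,:3]@TX; y=A[:,:3]@TY
    k=np.linalg.lstsq(np.c_[x,y,np.ones(len(c))],c[:,2],rcond=None)[0]; print("slopes",k.round(3),"x range",np.percentile(x,[1,99]),"y",np.percentile(y,[1,99]))
E
```

```text
[618. -54. 361.]
[-0.15  0.45  1.02  1.72 -0.41  1.2  -0.46] [ 0.02  0.65  0.79  1.89 -0.6   0.86 -0.32]
[-0.02  0.64  0.85  1.88 -0.6   0.91 -0.32] 23.4083 48.67385999597243 [ 1.3  0.1 -1.6]
side 955 [ 526.9 -344.7  172.2] ((519.517333984375, -369.140869140625), (251.68736267089844, 113.49785614013672), 5.352548599243164)
slopes [-4.30000e-02 -3.00000e-03  1.75951e+02] x range [-46.24743181 200.10934952] y [-26.83746747  21.65432726]
top 957 [ 557.  -331.7  172.4] ((556.8175659179688, -331.88641357421875), (179.96621704101562, 48.30465316772461), 7.290438175201416)
slopes [-4.20000e-02  4.00000e-03  1.77347e+02] x range [ 35.43448533 203.68746852] y [-20.8966303   24.88491045]
```

View pics/side4.png

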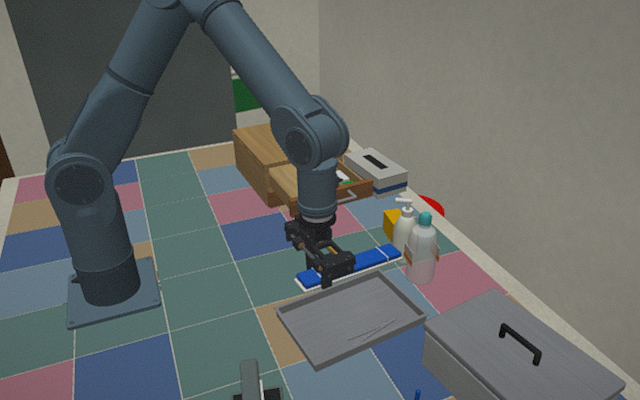

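View pics/top4.png

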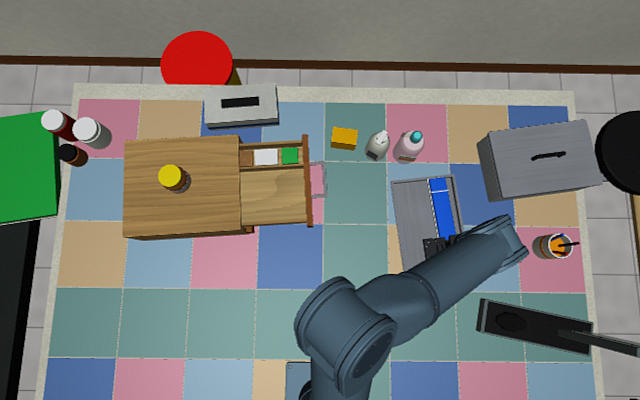

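The side view shows the board over the tray, pad up, from about (298,283) to (400,250). The top view shows the drawer fully open and the other items where they were. The board sags 2.4° at its far end, so I level it, refine the tray centre and lower the board a little.

```bash
python3 - <<'E'
from h import *
z=np.load("top0.npz");P=z["P"];v,u=np.mgrid[:400,:640];Z=P[...,2]
m=(u>380)&(u<480)&(v>165)&(v<285)&(Z>15)&(Z<32)
a=(P[m]-TM)@TX; b=(P[m]-TM)@TY; ra=np.percentile(a,[2,98]); rb=np.percentile(b,[2,98]); print(m.sum(),ra,rb)
da,db=np.mean(ra),np.mean(rb)
if max(abs(da),abs(db))>12: da=db=0
r=R.from_rotvec(-0.042*TY)
c=TM+da*TX+db*TY
p=c-81*TX+ZC*128
move_l(p,(r*R.from_quat(quat(-TY))).as_quat(),max_speed=60); hold(.5)
o=get_obs();print(o["clock"],o["finger_gap"]*88,ft())
for n in("side","top"):
    im,d,i,M=cam(n); P=cloud(d,i,M)
    B=im.astype(int); m=(B[...,0]>B[...,2]+60)&(B[...,0]>B[...,1]+25)&(P[...,2]>90)&(P[...,2]<230)&(P[...,1]<-230)&(P[...,1]>-440)
    q=P[m]; x=(q-c)@TX; y=(q-c)@TY
    k=np.linalg.lstsq(np.c_[x,y,np.ones(len(q))],q[:,2],rcond=None)[0]; print(n,"slopes",k.round(3),np.percentile(x,[1,99]),np.percentile(y,[1,99]))
E
```

```text
904 [-153.2520383   152.86659844] [-98.72699012 109.25594131]
24.7 48.4953261788698 [ 0.3  0.4 -2.1]
side slopes [-6.00000e-03 -2.11000e-01  1.43043e+02] [-127.63201301  119.05411553] [-57.37647402  21.50546901]
top slopes [-3.00000e-03  6.00000e-03  1.45317e+02] [-49.10574379 122.09451903] [-20.9109177   24.37256612]
```

```bash
python3 -c "
from h import *
o=get_obs();print(o['finger_gap']*88,np.abs(o['qvel']).max());print(sign_off())"
```

```text
48.59886806674758 0.0017383022055076423
the job is handed in; nothing more can be done
None
```

The drawer is open at its stop, and the gripper is holding the board still, pad up and level to about 0.3°, roughly 120 mm above the desk over the middle of the tray; I touched nothing else and handed the job in at about 25 s.

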